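# Set the throwing gauge to the rim of the fresh bowl

## Robot

A 7-joint arm with a two-finger parallel gripper is mounted at the origin on a cart in front of the work surface, level with it; the furniture and walls round the work are solid. World frame = base frame: x ahead of the robot, y to its left, z up, the work surface at z = 0. Lengths are in m, angles in rad, forces in N, time in s.
With the tool pointing down it reaches from about 0.4 to 0.85 m from the base axis. Payload 4.5 kg.
Tool frame: the origin (TCP) lies where the fingers leave the gripper's body, on its centre line; the fingertips stand 64 mm ahead of it and the grasp point (between the pads) lies 45 mm ahead of it; z points along the fingers, y is the line along which they close (so a half turn about z gives the same grasp; the last joint's range is limited). The gripper opens to 88 mm and grips with 3 to 60 N. Pads are 18 mm wide; open, the fingers measure 123 mm over their backs; the gripper's body (75 mm by 187 mm) begins 45 mm behind the grasp point.
Start: joints at [-1.09, 0.689, -0.195, 1.565, 0.157, 0.902, -0.215], TCP at [0.27, 0.564, 0.303] pointing down, gripper open.
Joint ranges: [-3.01, 3.01], [-0.46, 2.08], [-1.47, 1.51], [0.13, 2.56], [-1, 4.14], [0.04, 2.09], [-2.66, 2.66]. Speed limits (rad/s): [2.57, 2.57, 3.14, 3.14, 3.14, 3.14, 3.14].

## Interface

Orientations are given as a unit quaternion [x, y, z, w].
In Python, from plant import r gives the robot as it stands.
- The arm moves only by the tool play_rows, never from a script. Its arguments are lists of equal length, an entry for each row: "translation": the shift along the tool's x, y, z in m, a list of three; "delta_rot": the turn, a rotation vector about the tool's x, y, z in degrees, a list of three; "grip": the opening, from -1 (shut) to 1 (fully open). In form: {"translation": [[x, y, z], ...], "delta_rot": [[rx, ry, rz], ...], "grip": [grip, ...]}. A call has 1 to 20 rows; each row shifts and turns the commanded pose from where the row before left it, along the tool's axes as they then stand; what a row does not reach is not made up. A row lasts 1/8 s, in which the tool goes at most 62.5 mm and 10.7 degrees, less where a joint would pass 70% of its speed; a pose out of reach is approached as far as the arm can. A call with a gripper value outside its range is refused whole. The fingers move at their own pace and stop on an object; "squeeze" is the grip in N (left out, the last holds). Time passes only in rows, so rows that do not move let the fingers close. It gives the time, the measured TCP pose, the force, the opening and the grip force at its end, in the units of the state.
- r.get_state(): the state, without advancing time (a new reading comes with each control period).
- r.snapshot(name): name is "scene" or "top" or "wrist"; returns the picture (480x640x3 uint8, blue, green, red); there is no depth.
- r.get_calibration(name): a dict with "intrinsics" (3x3 intrinsics, pixels), "eye" and "rotation" of the camera in the world. Camera axes: x right, y up, looking along -z (the intrinsics and any distortion apply to the point x, -y, -z); pixel columns grow to the right and rows downward; lengths in m; the calibration is good to about 2 mm. A picture is of the moment at which its call begins: read the wrist's pose just before it. get_calibration takes no time and is no camera call; for the wrist camera it gives the pose at the moment of the call.
- r.finish_job(): hands the job in; it is judged then, once.
Trained networks look in the newest picture that a camera, given by its name, has taken for a name from the list of things; names that differ only in an ending like _2 or _b are one class to them, and where a whole thing is asked for, a point or a joint stands for the part that bears it (a point fixed in the world has none). Each returns a list of dicts, best first, with "confidence" (0 to 1); they miss things now and then, are a little off and sometimes report something else, mostly with a low value. They report only what shows in the picture. A call takes as long as a camera call. They do not tell look-alikes from the thing itself.
- r.look_for(camera, target): "point" ([x, y, z] in m, in world coordinates, good to about 4 mm: the middle of the surface that is visible of it).
- r.silhouettes(camera, target): "pixels" (480x640 bool, what is visible of it).
The state is a dict: "clock": time; "q": joint angles; "qd": joint speeds; "joint_torque": joint torques, N m; "tool_pos": TCP position; "eef_rot": TCP orientation; "contact_force": force on the tool from outside, world axes, zero at the start; "moment": the same for the moment, N m; "opening": opening from 0.0 (shut) to 1.0 (fully open); "finger_force": force on a finger pad.
Only numpy, scipy, OpenCV 4.12 (cv2) and the standard library are available. Lean on these libraries where they do the work, as an engineer would, in place of code of your own. Each camera call takes 0.05 s, during which the arm holds its last target. There are 200 camera calls.

## Task

Set the throwing gauge to the bowl on the turntable: take the gauge's rod by its thumb piece, draw it straight up in its tube without forcing it sideways until the pointer is clear above the rim, and only then swing the pointer round to point at the middle of the bowl, its tip over the rim and about 5 mm above it. The clay is wet, so let nothing touch the bowl, keep the rod in its tube and leave the other tools alone. Finish still holding the rod steady there, so that I can tighten the gauge's thumb screw.

Things in the scene. Friction and masses are not known exactly. Their poses are not given: they have to be found in the camera images.
- rod: The gauge's loose sliding rod, about 0.25 kg: upright steel rod, 16 mm in diameter, in the stand's tube. Origin on its axis under the 27 mm stop collar, which rests on the tube's mouth at the start; 115 mm of rod lies below. z up; x along the 6 mm bamboo pointer that sticks out of the hub at z = 16 mm. The pointer starts turned well away from the bowl and lower than its rim
- grip (a point): On the rod's axis, 52 mm above the rod's origin: middle of the flat wooden thumb piece at the top of the rod, 34 mm along the rod's x, 12 mm thick along its y, 42 mm high (z = 30 to 72 mm). Grip it here, fingers closing along y. Axes as rod
- tip (a point): Lowest point of the black rubber ball (10 mm diameter) at the end of the pointer, at x = 110 mm, z = 11 mm in the rod's frame; axes as rod
- rod_foot (a point): Lower end of the rod, on its axis, 115 mm below the rod's origin
- gauge_stand: The gauge's stand, heavy, does not move: dark round foot, 104 mm in diameter, and a steel tube with a 39 mm clamp boss on top and a brass thumb screw at its side, not tightened. Origin under the foot's centre, on the table; z up the tube. Bore 17.2 mm: the rod has 0.6 mm play all round, slides and turns freely and falls back if let go
- stand_mouth (a point): Centre of the mouth of the stand's tube, 125 mm above the table
- bowl: Brown, freshly thrown bowl, 115 mm high, 216 mm across, stuck to the round aluminium head (192 mm diameter) of a low turntable, which does not move; the head is 55 to 85 mm above the table. Origin at the centre of the bowl's foot, z up. Its axis is 207 to 214 mm from the tube's axis. Nothing may touch it
- bowl_rim (a point): Centre of the bowl's mouth, on the bowl's axis, at the height of the rim (113 mm above the bowl's origin; the rim is hand-made and true to about 2 mm). The rim is a circle about it, with its middle at a radius of 105 mm
- slip_bowl: Small green glazed bowl of slip, 102 mm across, 44 mm high, loose; leave alone. Origin under its centre
- wood_rib: Flat oval wooden rib, 40 x 90 x 9 mm, loose; leave alone. Origin under its centre
- loop_tool: Loop trimming tool with a wooden handle, 192 mm long along its y, loose; leave alone. Origin under its centre
Things that resemble listed ones, but are neither listed nor needed, are in the scene too. What is shaped like the gauge_stand but purple or turquoise is not meant.

How it is judged:
By the outcome, as a careful person would: the job done as asked, in the order asked, and still so for the second after the job is handed in, while the arm keeps its last pose, push and grip.
It also fails if it takes over 38 s, if anything falls off the work surface, if the arm or the gripper's body presses on something with over 40 N, if the wrist force passes 120 N, or if a joint passes its speed limit or range.

## Working session

There is one attempt and no reset: what is moved stays moved. The work goes in short steps, Python scripts to look and compute and a tool call to move; the robot and the scene stay as the last step left them, time stands still between calls to the robot, and variables do not carry over. Pictures are saved under pics/ and viewed, at most 10 in all, crops included, and the job is handed in when it is done.

Besides the shell and the picture viewer there is one more tool, called after ">>>" as name(argument=value, ...) on one line, values as JSON. play_rows: Moves the arm, as the interface text tells. Its arguments: {"type":"object","properties":{"translation":{"type":"array","items":{"type":"array","items":{"type":"number"}}},"delta_rot":{"type":"array","items":{"type":"array","items":{"type":"number"}}},"grip":{"type":"array","items":{"type":"number"}},"squeeze":{"type":"number"}},"required":["translation","delta_rot","grip"]}

```bash
mkdir -p pics; ls; python3 - <<'E'
from plant import r
import cv2,numpy as np
s=r.get_state(); print(s)
for c in("scene","top"):
    im=r.snapshot(c); cv2.imwrite(f"pics/{c}0.png",im)
    print(c,r.get_calibration(c))
    for t in("rod","grip","tip","gauge_stand","stand_mouth","bowl","bowl_rim","slip_bowl","wood_rib","loop_tool"):
        print(t,[(np.round(d["point"],3).tolist(),round(d["confidence"],2)) for d in r.look_for(c,t)][:4])
E
```

```text
pics
{'clock': 0.0, 'q': array([-1.09019663,  0.68997847, -0.19449648,  1.56635494,  0.15730479,
        0.90249911, -0.21510665]), 'qd': array([-2.99470341e-04, -9.20323273e-04,  7.36197072e-04, -2.06428229e-04,
        3.65768644e-04,  3.47052246e-06, -3.17306267e-04]), 'joint_torque': array([ 4.33505265e-04, -5.27568233e+01, -1.26675993e+00, -1.53422105e+01,
       -5.26645279e-02,  6.65385291e-03,  1.76286744e-04]), 'tool_pos': array([0.26987215, 0.5631538 , 0.30191002]), 'eef_rot': array([ 2.21512742e-01,  9.75157039e-01, -9.15073555e-04, -1.30842818e-04]), 'contact_force': array([-0.37653164,  0.12455313,  0.80046256]), 'moment': array([-0.02880464, -0.0278046 , -0.0269944 ]), 'finger_force': 0.0, 'opening': 0.9958635217833072}
scene {'intrinsics': array([[490.42591601,   0.        , 320.31802883],
       [  0.        , 490.42591601, 241.08819419],
       [  0.        ,   0.        ,   1.        ]]), 'eye': array([-0.03645682, -0.34851071,  0.51900911]), 'rotation': array([ 0.47191601, -0.22687143, -0.38979742,  0.7575504 ])}
rod [([0.421, 0.225, 0.009], 0.66), ([0.436, 0.077, 
[... 832 characters left out ...]
0.69771365,  0.7151809 ])}
rod [([0.442, 0.096, 0.143], 0.94), ([0.61, 0.242, 0.14], 0.74)]
grip [([0.451, 0.078, 0.021], 0.73), ([0.441, 0.097, 0.145], 0.69)]
tip [([0.445, 0.096, 0.142], 0.87)]
gauge_stand [([0.56, -0.134, 0.02], 0.91), ([0.451, 0.079, 0.022], 0.9), ([0.403, -0.072, 0.02], 0.83)]
stand_mouth [([0.453, 0.082, 0.02], 0.86), ([0.399, -0.071, 0.023], 0.78), ([0.558, -0.137, 0.021], 0.62)]
bowl [([0.612, 0.241, 0.144], 0.61)]
bowl_rim [([0.604, 0.24, 0.139], 0.94), ([0.439, 0.092, 0.144], 0.29)]
slip_bowl [([0.438, 0.318, 0.034], 0.62), ([0.606, 0.242, 0.143], 0.32)]
wood_rib [([0.427, 0.23, 0.009], 0.85), ([0.443, 0.097, 0.142], 0.22)]
loop_tool [([0.555, -0.013, 0.009], 0.8)]
```

View pics/scene0.png

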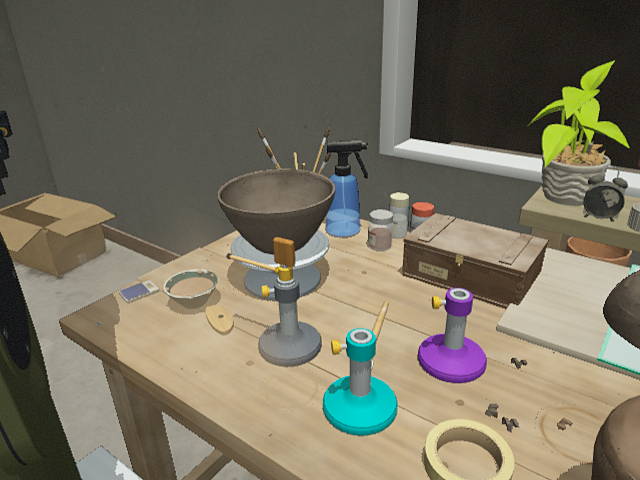

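View pics/top0.png

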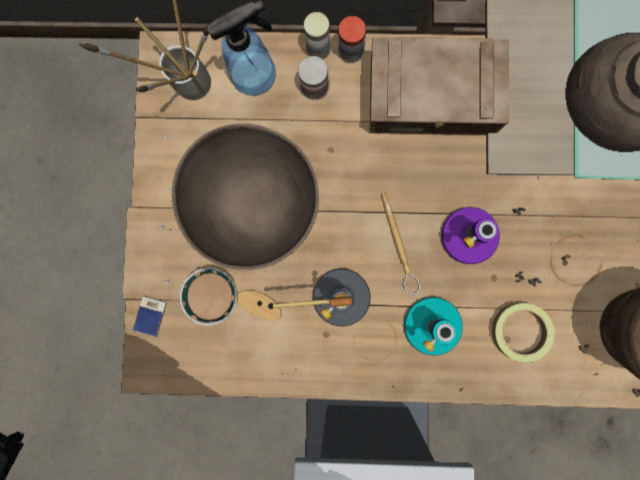

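The scene picture shows three stand-shaped things: grey with rod (scene 288,320 / top 341,297), turquoise (360,385 / 434,326) and purple (455,340 / 471,235). The grey one fits: it isn't a barred colour, and it alone holds the rod with thumb piece and pointer. I'll confirm it in a crop.

```bash
python3 - <<'E'
import cv2,numpy as np
a=cv2.imread("pics/scene0.png")[225:370,205:335]; b=cv2.imread("pics/top0.png")[260:335,235:380]
a=cv2.resize(a,None,fx=3.0,fy=3.0,interpolation=cv2.INTER_CUBIC);b=cv2.resize(b,None,fx=2.8,fy=2.8,interpolation=cv2.INTER_CUBIC)
o=np.zeros((440,800,3),np.uint8);o[:a.shape[0],:a.shape[1]]=a;o[:b.shape[0],392:392+b.shape[1]]=b
cv2.imwrite("pics/crop1.png",o)
E
```

```text
(no output)
```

View pics/crop1.png

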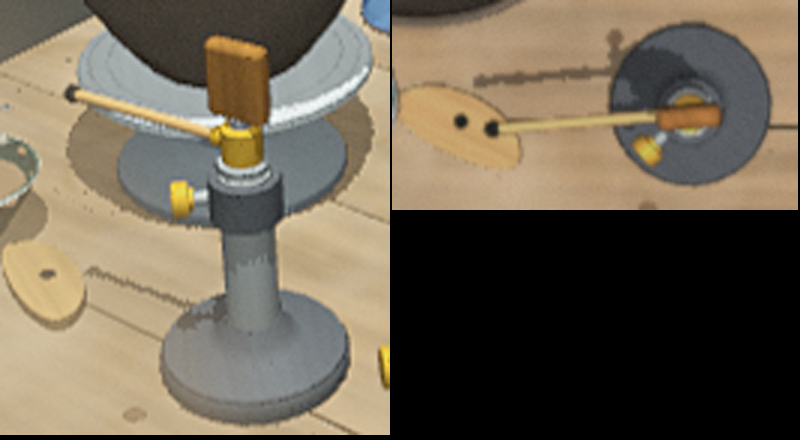

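Confirmed: the grey stand carries the brass hub, thumb piece and pointer. The ball is at scene ≈(228.7,256) and top ≈(270.7,305.7). Next I fit poses.

```bash
cat >h.py <<'E'
import numpy as np,cv2
from scipy.spatial.transform import Rotation as R
def proj(cal,P):
    c=R.from_quat(cal["rotation"]).inv().apply(np.atleast_2d(P)-cal["eye"]); K=cal["intrinsics"]
    return np.c_[K[0,0]*c[:,0]/-c[:,2]+K[0,2],K[1,1]*-c[:,1]/-c[:,2]+K[1,2]]
def ring(x,y,z,rad,n=180):
    t=np.linspace(0,2*np.pi,n); return np.c_[x+rad*np.cos(t),y+rad*np.sin(t),0*t+z]
def rodP(p,P,z0=.125):
    return R.from_euler("z",p[2]).apply(P)+[p[0],p[1],z0]
E
python3 - <<'E'
from plant import r
from h import *
from scipy.optimize import least_squares
C={c:r.get_calibration(c) for c in("scene","top")}
S={}
for c in C:
    for t in("grip","tip","rod","gauge_stand","bowl"):
        for i,d in enumerate(r.silhouettes(c,t)[:3]):
            m=d["pixels"];ys,xs=np.nonzero(m)
            print(c,t,round(d["confidence"],2),m.sum(),xs.min(),xs.max(),ys.min(),ys.max())
            S[f"{c}_{t}_{i}"]=m
np.savez_compressed("sil.npz",**S)
E
```

```text
scene grip 0.76 1071 227 295 238 285
scene tip 0.78 1132 226 295 238 285
scene rod 0.82 1137 227 295 238 285
scene gauge_stand 0.77 3185 259 320 280 366
scene gauge_stand 0.61 4940 323 396 329 435
scene gauge_stand 0.24 1600 163 218 269 308
scene bowl 0.81 7075 218 334 169 254
top grip 0.7 524 268 352 291 308
top grip 0.53 2299 313 369 268 325
top tip 0.8 565 269 352 291 308
top rod 0.74 595 267 352 290 308
top gauge_stand 0.98 2223 313 369 268 325
top gauge_stand 0.68 2771 403 462 296 354
top gauge_stand 0.62 2753 441 500 206 264
top bowl 0.6 16944 172 318 123 268
```

```bash
cat >>h.py <<'E'
def fill(m,cal,P):
    q=np.round(proj(cal,P)*16).astype(np.int32); cv2.fillConvexPoly(m,cv2.convexHull(q),1.0,cv2.LINE_AA,4)
def box(x0,x1,y0,y1,z0,z1):
    return np.array([[x,y,z] for x in(x0,x1) for y in(y0,y1) for z in(z0,z1)])
def rodmask(cal,p,z0=.125):
    m=np.zeros((480,640),np.uint8)
    def f(P):
        q=np.round(proj(cal,rodP(p,P,z0))*16).astype(np.int32); cv2.fillConvexPoly(m,cv2.convexHull(q),255,cv2.LINE_AA,4)
    f(box(-.017,.017,-.006,.006,.03,.072)); f(box(.0,.105,-.003,.003,.013,.019))
    f(np.r_[ring(0,0,.008,.011,40),ring(0,0,.026,.011,40)]); f(np.r_[ring(0,0,0,.0135,40),ring(0,0,.006,.0135,40)])
    u=R.from_euler("xyz",np.random.RandomState(0).rand(60,3)*6).apply([.005,0,0])+[.11,0,.016]; f(u)
    return m/255.
bl=lambda m:cv2.GaussianBlur(m.astype(np.float32),(0,0),1.5)
E
python3 - <<'E'
from plant import r
from h import *
from scipy.optimize import minimize,least_squares
S=np.load("sil.npz"); C={c:r.get_calibration(c) for c in("scene","top")}
T={c:bl(S[c+"_rod_0"]) for c in C}
for cs in(["scene"],["top"],["scene","top"]):
    f=lambda p:sum(((bl(rodmask(C[c],p*[1,1,10]))-T[c])**2).sum() for c in cs)
    best=min((minimize(f,[.44,.075,a],method="Nelder-Mead",options=dict(initial_simplex=np.array([[.44,.075,a],[.45,.075,a],[.44,.085,a],[.44,.075,a+.015]]))) for a in(.15,.165)),key=lambda o:o.fun)
    print("rod",cs,best.x*[1,1,10],best.fun,np.degrees(best.x[2]*10))
# bowl rim: top silhouette = ring ; scene: upper part
def cont(m): return max(cv2.findContours(m.astype(np.uint8),cv2.RETR_EXTERNAL,cv2.CHAIN_APPROX_NONE)[0],key=len)[:,0,:].astype(float)
from scipy.spatial import cKDTree
ct=cont(S["top_bowl_0"]); cc=cont(S["scene_bowl_0"])
cc=cc[(cc[:,1]<200)]
def res(p,w=("top","scene"),z=None):
    o=[]
    for c,k in(("top",ct),("scene",cc)):
        if c in w: o.append(cKDTree(proj(C[c],ring(p[0],p[1],z or p[2],p[3],720))).query(k)[0])
    return np.concatenate(o)
for w,z in((("top",),.198),(("scene",),.198),(("top","scene"),None)):
    o=least_squares(res,[.6,.24,.198,.108],args=(w,z),loss="soft_l1",x_scale=.01,diff_step=1e-4);print("bowl",w,o.x,np.sqrt(np.mean(o.fun**2)))
# foot
for c in C:
    k=cont(S[c+"_gauge_stand_0"]); 
    def fr(p):
        m=np.zeros((480,640),np.uint8);q=np.r_[ring(*p,0,.052),ring(*p,.012,.052)]
        cv2.fillConvexPoly(m,cv2.convexHull(np.round(proj(C[c],q)*16).astype(np.int32)),255,cv2.LINE_AA,4)
        q=np.r_[ring(*p,.1,.0195),ring(*p,.125,.0195)];cv2.fillConvexPoly(m,cv2.convexHull(np.round(proj(C[c],q)*16).astype(np.int32)),255,cv2.LINE_AA,4)
        return ((bl(m/255.)-bl(S[c+"_gauge_stand_0"]))**2).sum()
    o=minimize(fr,[.44,.075],method="Nelder-Mead",options=dict(initial_simplex=[[.44,.075],[.45,.075],[.44,.085]]));print("stand",c,o.x,o.fun)
E
```

```text
rod ['scene'] [0.44409126 0.08348048 1.65380946] 66.73314666748047 94.75630230028648
rod ['top'] [0.44532014 0.08409886 1.68336255] 16.891939163208008 96.44956957982821
rod ['scene', 'top'] [0.4450376  0.08374741 1.67971631] 86.87602233886719 96.24065523688752
bowl ('top',) [0.59703289 0.22988567 0.198      0.1085467 ] 0.9470852865321406
bowl ('scene',) [0.59786111 0.22864017 0.19338905 0.10709455] 0.907470069113476
bowl ('top', 'scene') [0.59716121 0.2299008  0.19737396 0.10858469] 0.9652970179738322
stand scene [0.44508628 0.08422925] 551.3927001953125
stand top [0.44507767 0.08374252] 328.47064208984375
```

Rod axis ≈ (0.445, 0.084) with the pointer at yaw 96.2°. Bowl axis ≈ (0.597, 0.230), 0.211 m away as described, at bearing 43.8°. Now I move above the rod.

>>> play_rows(translation=[[-0.0332,-0.0325,0],[-0.0332,-0.0325,0],[-0.0332,-0.0325,0],[-0.0332,-0.0325,0],[-0.0332,-0.0325,0],[-0.0332,-0.0325,0],[-0.0332,-0.0325,0],[-0.0332,-0.0325,0],[-0.0332,-0.0325,0],[-0.0332,-0.0325,0],[-0.0332,-0.0325,0],[0,0,0],[0,0,0],[0,0,0],[0,0,0],[0,0,0],[0,0,0],[0,0,0],[0,0,0]], delta_rot=[[0,0,0],[0,0,0],[0,0,0],[0,0,0],[0,0,0],[0,0,0],[0,0,0],[0,0,0],[0,0,0],[0,0,0],[0,0,0],[0,0,9.7],[0,0,9.7],[0,0,9.7],[0,0,9.7],[0,0,9.7],[0,0,9.7],[0,0,0],[0,0,0]], grip=[1,1,1,1,1,1,1,1,1,1,1,1,1,1,1,1,1,1,1], squeeze=12)

```text
clock: 3.98
tool_pos: [0.445, 0.0836, 0.3028]
eef_rot: [0.667, 0.745, 0.0, 0.0]
contact_force: [-0.5, -0.1, 1.0]
opening: 1.001
finger_force: 0.0
```

```bash
python3 - <<'E'
from plant import r
from h import *
from scipy.optimize import minimize
s=r.get_state(); M=R.from_quat(s["eef_rot"]).as_matrix(); print(s["clock"],s["tool_pos"],M.round(4),s["q"].round(2),s["contact_force"])
w=r.get_calibration("wrist"); im=r.snapshot("wrist"); cv2.imwrite("pics/wrist1.png",im); print(w)
for d in r.silhouettes("wrist","rod")[:2]:
    m=d["pixels"];print(d["confidence"],m.sum())
    f=lambda p:((bl(rodmask(w,p*[1,1,10]))-bl(m))**2).sum()
    a=.168;o=minimize(f,[.445,.084,a],method="Nelder-Mead",options=dict(initial_simplex=np.array([[.443,.082,a-.003],[.449,.083,a],[.444,.088,a],[.445,.084,a+.006]])));print(o.x*[1,1,10],np.degrees(o.x[2]*10),o.fun)
p=np.array([.445,.084,1.6797]); v=im.copy()
v[rodmask(w,p)>.5]=(.5*v[rodmask(w,p)>.5]+[0,127,0]); cv2.imwrite("pics/wrist1o.png",np.hstack([im,v])[::1] if 0 else v)
E
```

```text
3.975 [0.44495511 0.08361858 0.30278902] [[-1.111e-01  9.938e-01  2.000e-04]
 [ 9.938e-01  1.111e-01  2.000e-04]
 [ 2.000e-04  2.000e-04 -1.000e+00]] [-0.32  0.47  0.04  2.07 -0.04  0.6  -0.14] [-0.46040244 -0.05203288  1.03242879]
{'intrinsics': array([[356.72843938,   0.        , 319.97906411],
       [  0.        , 356.72843938, 239.45464887],
       [  0.        ,   0.        ,   1.        ]]), 'eye': array([0.43505516, 0.16347002, 0.38565945]), 'rotation': array([-0.15583139, -0.00869472,  0.05445199,  0.98624336])}
0.77 3518
[0.44204774 0.08275914 1.67462417] 95.94889696749672 97.56315612792969
```

View pics/wrist1o.png

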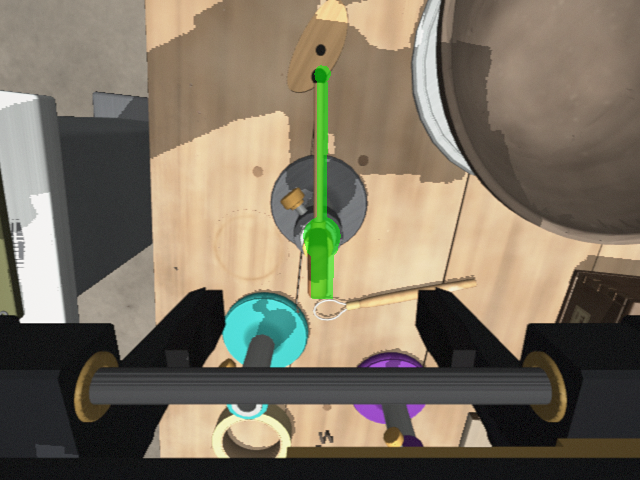

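The wrist view shows the thumb piece between the open fingers (≈320,260), 2–3 mm left of the overlay at its top. I take the mean of the two estimates, descend, and close lightly to feel for side force.

>>> play_rows(translation=[[-0.0003,-0.0015,0],[0,0,0.02],[0,0,0.02],[0,0,0.015],[0,0,0.015],[0,0,0.0105],[0,0,0],[0,0,0]], delta_rot=[[0,0,0],[0,0,0],[0,0,0],[0,0,0],[0,0,0],[0,0,0],[0,0,0],[0,0,0]], grip=[1,1,1,1,1,0.6,0.3,0], squeeze=3)

```text
clock: 5.08
tool_pos: [0.4437, 0.083, 0.2225]
eef_rot: [0.668, 0.744, 0.0, 0.0]
contact_force: [-0.1, -0.0, -0.9]
opening: 0.687
finger_force: 0.0
```

>>> play_rows(translation=[[0,0,0],[0,0,0],[0,0,0],[0,0,0],[0,0,0],[0,0,0],[0,0,0],[0,0,0]], delta_rot=[[0,0,0],[0,0,0],[0,0,0],[0,0,0],[0,0,0],[0,0,0],[0,0,0],[0,0,0]], grip=[-0.3,-0.5,-0.6,-0.65,-0.7,-0.75,-0.8,-0.8], squeeze=3)

```text
clock: 6.08
tool_pos: [0.4435, 0.083, 0.2222]
eef_rot: [0.668, 0.744, 0.0, -0.0]
contact_force: [0.5, -0.0, 0.2]
opening: 0.135
finger_force: 3.0
```

>>> play_rows(translation=[[0,0,0],[0,0,0],[0,0,0],[0,0,0]], delta_rot=[[0,0,0],[0,0,0],[0,0,0],[0,0,0]], grip=[-1,-1,-1,-1], squeeze=15)

```text
clock: 6.58
tool_pos: [0.4435, 0.083, 0.2222]
eef_rot: [0.668, 0.744, 0.0, -0.0]
contact_force: [0.1, -0.9, 0.3]
opening: 0.136
finger_force: 15.0
```

```bash
python3 - <<'E'
from plant import r
from h import *
from scipy.optimize import minimize
s=r.get_state(); print(s["clock"],s["tool_pos"],s["contact_force"],s["moment"],s["finger_force"],s["opening"])
C={}
for c in("scene","top"):
    w=r.get_calibration(c); im=r.snapshot(c); r.silhouettes
    s=r.get_state();print(s["contact_force"],s["moment"])
E
```

```text
6.575 [0.44348463 0.08304676 0.22221585] [ 0.08336073 -0.86437978  0.32450141] [-0.0068758   0.0606931  -0.02957009] 14.998079251963645 0.13611725401245592
[ 0.5280602  -0.32109022  0.01666042] [-0.08601437  0.07272925  0.04593224]
[-0.16198538 -0.5876269  -1.09747198] [-0.06687017 -0.03800634  0.0454248 ]
```

Grip is firm with no side force. Drawing straight up 74 mm.

>>> play_rows(translation=[[0,0,-0.003],[0,0,-0.006],[0,0,-0.008],[0,0,-0.008],[0,0,-0.008],[0,0,-0.008],[0,0,-0.008],[0,0,-0.008],[0,0,-0.008],[0,0,-0.006],[0,0,-0.003],[0,0,0],[0,0,0],[0,0,0]], delta_rot=[[0,0,0],[0,0,0],[0,0,0],[0,0,0],[0,0,0],[0,0,0],[0,0,0],[0,0,0],[0,0,0],[0,0,0],[0,0,0],[0,0,0],[0,0,0],[0,0,0]], grip=[-1,-1,-1,-1,-1,-1,-1,-1,-1,-1,-1,-1,-1,-1])

```text
clock: 8.43
tool_pos: [0.4434, 0.083, 0.296]
eef_rot: [0.668, 0.744, -0.0, -0.0]
contact_force: [1.1, 0.2, -2.4]
opening: 0.134
finger_force: 15.0
```

```bash
python3 - <<'E'
from plant import r
from h import *
from scipy.optimize import minimize
s=r.get_state(); print(s["clock"],s["tool_pos"],s["contact_force"],s["moment"])
w=r.get_calibration("scene"); im=r.snapshot("scene"); r.snapshot("wrist"); s=r.get_state(); print(s["contact_force"])
cv2.imwrite("pics/lift.png",cv2.resize(im[130:390,170:430],(780,780))[:600])
E
```

```text
8.425 [0.44335903 0.08297727 0.2959895 ] [ 1.12514327  0.15079391 -2.41268179] [-0.06240627  0.0455244   0.0019099 ]
[ 0.22883403 -0.17804167 -2.82892886]
```

View pics/lift.png

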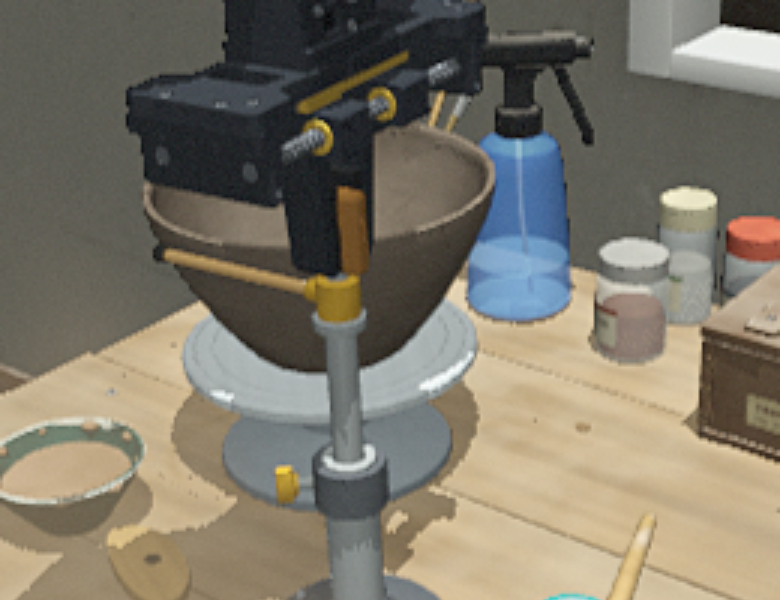

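The rod is up in its tube and the pointer is at a height above the rim (tip z ≈ 0.210). I swing half the way and check the side force.

>>> play_rows(translation=[[0,0,0],[0,0,0],[0,0,0],[0,0,0],[0,0,0],[0,0,0],[0,0,0],[0,0,0],[0,0,0]], delta_rot=[[0,0,2],[0,0,4],[0,0,5],[0,0,5],[0,0,5],[0,0,4],[0,0,2],[0,0,0],[0,0,0]], grip=[-1,-1,-1,-1,-1,-1,-1,-1,-1])

```text
clock: 9.65
tool_pos: [0.4435, 0.0831, 0.2962]
eef_rot: [0.823, 0.568, 0.0, -0.0]
contact_force: [0.8, 0.9, -2.6]
opening: 0.135
finger_force: 15.0
```

```bash
python3 - <<'E'
from plant import r
import numpy as np
s=r.get_state(); f=[np.r_[s["contact_force"],s["moment"]]]; print(s["clock"],s["tool_pos"],s["eef_rot"])
for i in range(4): r.snapshot("top"); s=r.get_state(); f.append(np.r_[s["contact_force"],s["moment"]])
print(np.mean(f,0).round(2))
E
```

```text
9.65 [0.44348779 0.08305896 0.29622305] [ 8.22972177e-01  5.68081672e-01  9.12307164e-05 -3.62358439e-05]
[ 0.25  0.29 -3.01 -0.05  0.05 -0.01]
```

Side force is negligible. Continuing the swing.

>>> play_rows(translation=[[0,0,0],[0,0,0],[0,0,0],[0,0,0],[0,0,0],[0,0,0],[0,0,0],[0,0,0],[0,0,0]], delta_rot=[[0,0,2],[0,0,4],[0,0,5],[0,0,5],[0,0,5],[0,0,3],[0,0,1.5],[0,0,0],[0,0,0]], grip=[-1,-1,-1,-1,-1,-1,-1,-1,-1])

```text
clock: 10.98
tool_pos: [0.4436, 0.083, 0.2962]
eef_rot: [0.928, 0.372, 0.0, 0.0]
contact_force: [-0.0, -1.1, -3.1]
opening: 0.135
finger_force: 15.0
```

```bash
python3 - <<'E'
from plant import r
from h import *
s=r.get_state(); M=R.from_quat(s["eef_rot"]).as_matrix(); f=[s["contact_force"]]
print(s["clock"],s["tool_pos"],"tool x yaw",np.degrees(np.arctan2(M[1,0],M[0,0])))
W=r.get_calibration("wrist")
o=[]
for c in("scene","top","wrist"):
    im=r.snapshot(c);s=r.get_state();f.append(s["contact_force"]); o.append(im);cv2.imwrite(f"pics/sw_{c}.png",im)
    for t in("rod","bowl"):
        for i,d in enumerate(r.silhouettes(c,t)[:1]): np.save(f"sw_{c}_{t}.npy",d["pixels"]);print(c,t,d["confidence"],d["pixels"].sum())
print(np.mean(f,0))
import pickle;pickle.dump(W,open("W.pkl","wb"))
a=cv2.resize(o[0][140:290,200:330],(390,450),interpolation=2);b=cv2.resize(o[2][0:300,200:460],(390,450),interpolation=2)
cv2.imwrite("pics/sw.png",np.hstack([a,b]))
E
```

```text
10.975 [0.44358431 0.08298966 0.29624577] tool x yaw 43.721230371788465
scene rod 0.94 1125
scene bowl 0.83 5462
top rod 0.59 170
top bowl 0.8 16685
wrist rod 0.95 7422
[ 0.09165602 -0.73237973 -3.17539391]
```

View pics/sw.png

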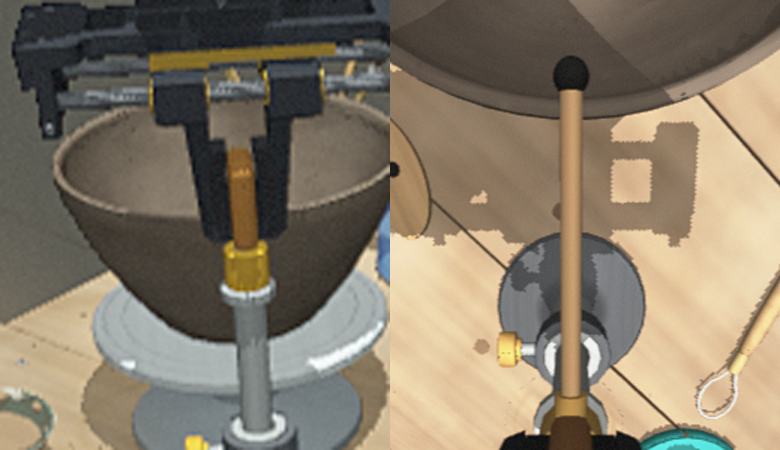

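Swung into place: in the wrist crop the ball (≈570,75) lies over and just inside the rim edge (≈570,115), with no contact. I refine bearing and height with all the views.

```bash
python3 - <<'E'
from plant import r
from h import *
import pickle
from scipy.optimize import minimize,least_squares
from scipy.spatial import cKDTree
W=pickle.load(open("W.pkl","rb")); C={c:r.get_calibration(c) for c in("scene","top")}; C["wrist"]=W
m=np.load("sw_wrist_rod.npy")
im=cv2.imread("pics/sw_wrist.png")
# ball blob in wrist picture
g=im.max(2); sub=(g<45)&(np.add.outer((np.arange(480)-50)**2,(np.arange(640)-320)**2)<35**2)
n,_,st,ce=cv2.connectedComponentsWithStats(sub.astype(np.uint8)); k=1+np.argmax(st[1:,4]); print("ball px",ce[k],st[k])
for z0 in(.199,):
  for off in([.445,.084],[.4436,.083]):
    print("model ball",proj(W,rodP([*off,np.radians(43.8)],[[.11,0,.016]],z0)), "hub",proj(W,rodP([*off,0],[[0,0,.016]],z0)))
def fit(y):
    f=lambda p:((bl(rodmask(W,np.array([p[0],p[1],p[2]*10]),z0=.199))-bl(m))[:300]**2).sum()
    a=.0764;return minimize(f,[.444,.084,a],method="Nelder-Mead",options=dict(initial_simplex=np.array([[.443,.082,a-.003],[.447,.083,a],[.444,.086,a],[.445,.084,a+.004]])))
o=fit(0);print("wrist rod",o.x,np.degrees(o.x[2]*10),o.fun)
# rim in wrist: outer edge below the ball; Canny edge nearest model ring
e=cv2.Canny(cv2.GaussianBlur(im,(0,0),1),40,120); ys,xs=np.nonzero(e)
P=np.c_[xs,ys]
from scipy.spatial import cKDTree
b=r.silhouettes("wrist","bowl"); print([ (d["confidence"],d["pixels"].sum()) for d in b])
S=np.load("sil.npz")
def cont(m): return max(cv2.findContours(m.astype(np.uint8),cv2.RETR_EXTERNAL,cv2.CHAIN_APPROX_NONE)[0],key=len)[:,0,:].astype(float)
ct=cont(S["top_bowl_0"]); cc=cont(S["scene_bowl_0"]); cc=cc[cc[:,1]<200]; L=[("top",ct),("scene",cc)]
q=proj(W,ring(.597,.230,.198,.108,2000)); D,I=cKDTree(P).query(q)
ok=(q[:,0]>210)&(q[:,0]<460)&(q[:,1]>5)&(q[:,1]<200)&(abs(q[:,0]-320)>15); print("wrist ring-edge distance px",np.median(D[ok]),ok.sum(), (P[I[ok]]-q[ok]).mean(0), q[ok][::30].round(0).tolist(),P[I[ok]][::30].tolist())
if b:
    k=cont(b[0]["pixels"]); d,_=cKDTree(q).query(k); k=k[(d<8)&(k[:,1]>3)&(abs(k[:,0]-320)>15)]; print(len(k)); L.append(("wrist",k))
for R0 in(.108,None):
    res=lambda p:np.concatenate([cKDTree(proj(C[c],ring(p[0],p[1],p[2],R0 or p[3],720))).query(k)[0]*(np.sqrt(100/len(k))) for c,k in L])
    o=least_squares(res,[.597,.23,.198,.108],loss="soft_l1",x_scale=.01,diff_step=1e-4);print("bowl",o.x,o.cost)
E
```

```text
ball px [320.2706422   48.91284404] [309  37  24  24 436]
model ball [[322.218206    41.48031347]] hub [[322.29710515 285.96216554]]
model ball [[321.61879294  46.12622041]] hub [[321.80990614 289.02654864]]
wrist rod [0.44155857 0.08273027 0.07595773] 43.520575730799834 278.77642822265625
[]
wrist ring-edge distance px 1.099043819992433 307 [0.4929887  0.96230992] [[210.0, 37.0], [232.0, 48.0], [253.0, 56.0], [275.0, 62.0], [297.0, 66.0], [348.0, 65.0], [370.0, 61.0], [392.0, 55.0], [414.0, 47.0], [435.0, 36.0], [455.0, 22.0]] [[211, 35], [233, 47], [253, 55], [275, 61], [297, 65], [348, 78], [373, 73], [392, 56], [414, 47], [434, 36], [454, 22]]
bowl [0.59702926 0.22971472 0.19788112 0.108     ] 84.04918231365302
bowl [0.59724598 0.22989422 0.19732362 0.10855975] 79.24678803938971
```

```bash
python3 - <<'E'
from h import *
import pickle
W=pickle.load(open("W.pkl","rb")); K=W["intrinsics"]; im=cv2.imread("pics/sw_wrist.png")
cv2.imwrite("pics/rimcrop.png",cv2.resize(im[20:110,255:395],None,fx=5.5,fy=5.5,interpolation=2))
def hit(u,v,z):
    d=R.from_quat(W["rotation"]).apply([(u-K[0,2])/K[0,0],-(v-K[1,2])/K[1,1],-1]); return W["eye"]+d*(z-W["eye"][2])/d[2]
b=hit(320.3,48.9,.215); a=np.radians(43.7); n=np.array([np.cos(a),np.sin(a)]); print("eye rel",(W["eye"]-b)[:2]@n+.11,W["eye"][2])
for v in(62,66,70,74,78):
    for z in(.195,.198,.201): print(v,z,round(.110+(hit(345,v,z)-b)[:2]@n,4),end=" | ")
    print()
g=im[20:110,345].astype(int).sum(1)//3; print(g.tolist())
g=im[20:110,295].astype(int).sum(1)//3; print(g.tolist())
E
```

```text
eye rel 0.08056878883709279 0.37913996267533456
62 0.195 0.1081 | 62 0.198 0.1076 | 62 0.201 0.1072 | 
66 0.195 0.1064 | 66 0.198 0.106 | 66 0.201 0.1056 | 
70 0.195 0.1047 | 70 0.198 0.1043 | 70 0.201 0.1039 | 
74 0.195 0.103 | 74 0.198 0.1026 | 74 0.201 0.1022 | 
78 0.195 0.1012 | 78 0.198 0.1009 | 78 0.201 0.1006 | 
[97, 96, 92, 95, 97, 96, 94, 89, 80, 72, 70, 72, 71, 70, 68, 70, 68, 72, 72, 73, 73, 73, 70, 72, 72, 74, 75, 73, 74, 75, 77, 72, 69, 70, 69, 68, 70, 70, 69, 71, 68, 68, 67, 61, 61, 69, 79, 83, 84, 88, 90, 89, 88, 92, 87, 87, 80, 48, 66, 117, 122, 120, 119, 120, 119, 118, 115, 111, 113, 112, 108, 110, 111, 109, 111, 110, 108, 113, 107, 110, 110, 112, 107, 112, 108, 112, 111, 111, 111, 109]
[78, 79, 75, 76, 77, 79, 77, 73, 73, 75, 73, 74, 73, 71, 75, 69, 71, 68, 72, 71, 75, 72, 72, 72, 70, 71, 70, 72, 70, 72, 67, 69, 68, 69, 65, 66, 65, 67, 68, 67, 66, 65, 66, 60, 66, 78, 82, 89, 87, 85, 87, 85, 87, 83, 84, 83, 59, 50, 118, 129, 128, 129, 127, 128, 124, 128, 128, 126, 125, 127, 126, 127, 126, 123, 122, 123, 121, 119, 118, 116, 117, 115, 114, 116, 116, 115, 114, 112, 117, 117]
```

View pics/rimcrop.png

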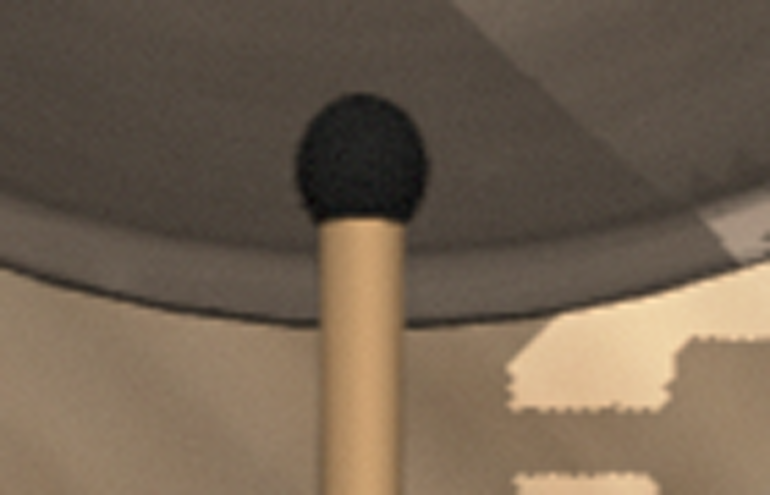

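The crop shows the ball over the rim band's inner side (band ≈ 101–107 mm from the tube axis, tip at 110 mm, which the geometry fixes), and the pointer is aimed at the middle. Lowering about 6.8 mm.

>>> play_rows(translation=[[0,0,0.001],[0,0,0.0015],[0,0,0.0015],[0,0,0.0015],[0,0,0.0013],[0,0,0],[0,0,0],[0,0,0]], delta_rot=[[0,0,0],[0,0,0],[0,0,0],[0,0,0],[0,0,0],[0,0,0],[0,0,0],[0,0,0]], grip=[-1,-1,-1,-1,-1,-1,-1,-1])

```text
clock: 12.48
tool_pos: [0.4435, 0.083, 0.2894]
eef_rot: [0.928, 0.372, 0.0, -0.0]
contact_force: [1.0, -0.5, -3.4]
opening: 0.136
finger_force: 15.0
```

```bash
python3 - <<'E'
from plant import r
from h import *
from scipy.optimize import minimize
s=r.get_state(); print(s["clock"],s["tool_pos"],s["contact_force"])
c=r.get_calibration("scene"); im=r.snapshot("scene"); m=r.silhouettes("scene","rod")[0]["pixels"]
cv2.imwrite("pics/fin_s.png",im)
# vertical offset of hub/collar in scene: compare brass hub rows between start & now
def hub(i):
    h=cv2.cvtColor(i,cv2.COLOR_BGR2HSV); k=cv2.inRange(h,(18,150,90),(32,255,255)); k[:,:275]=0;k[:,300:]=0;k[300:]=0;k[:205]=0
    n,_,st,ce=cv2.connectedComponentsWithStats(k); j=1+np.argmax(st[1:,4]); return ce[j],st[j]
for f in("pics/scene0.png","pics/sw_scene.png","pics/fin_s.png"): print(f,hub(cv2.imread(f)))
for z in(.125,.192,.199): print(z,proj(c,[[.445,.084,z+.016],[.445,.084,z]]).round(1).tolist())
w=r.get_calibration("wrist"); iw=r.snapshot("wrist"); print(r.get_state()["contact_force"])
o=np.hstack([cv2.resize(im[150:280,220:330],(390,461),interpolation=2),cv2.resize(iw[0:300,200:454],(390,461),interpolation=2)]); cv2.imwrite("pics/fin.png",o)
E
```

```text
12.475 [0.44347553 0.08300593 0.2894127 ] [ 1.01440979 -0.51466472 -3.44998163]
pics/scene0.png (array([283.98404255, 272.98404255]), array([275, 266,  17,  15, 188], dtype=int32))
pics/sw_scene.png (array([281.93301435, 228.5645933 ]), array([275, 220,  15,  17, 209], dtype=int32))
pics/fin_s.png (array([282.21428571, 232.67619048]), array([275, 224,  15,  17, 210], dtype=int32))
0.125 [[285.3, 272.3], [285.9, 281.3]]
0.192 [[282.7, 232.7], [283.3, 242.4]]
0.199 [[282.4, 228.3], [283.0, 238.2]]
[ 0.86637953 -0.51755831 -3.29624611]
```

View pics/fin.png

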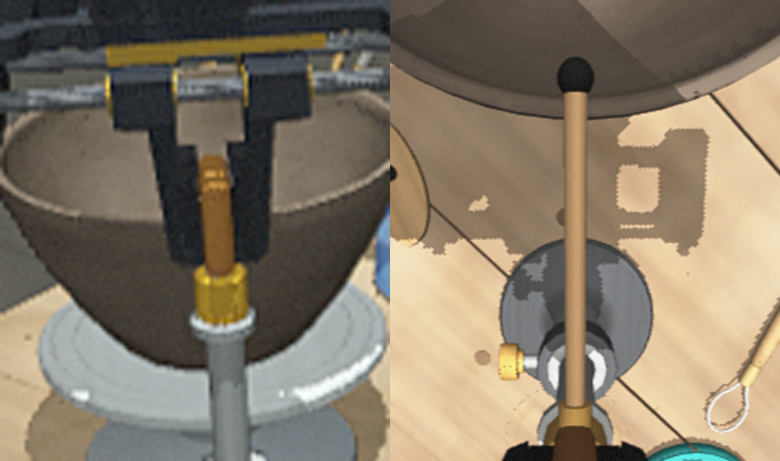

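The hub row (232.7) matches a rod origin at z = 0.192, so the tip is at about 0.203, 5 mm over the rim. Nothing touches the bowl and the side force is about 1 N. Handing in.

```bash
python3 -c "
from plant import r
print(r.finish_job())"
```

```text
the job is handed in; nothing more can be done
None
```

The job is handed in: the arm is holding the rod steady in its tube, with the pointer aimed at the middle of the bowl and its tip over the inner side of the rim, about 5 mm above it by camera measurement (good to about 2 mm), ready for you to tighten the thumb screw.

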